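Snap a new heel lift onto the shoe on the repair jack

TASK

Lever the lid of the flat blue tin wide open with the blade of the pry knife (keep fingers off the lid), then lay the knife back down flat on the bench. Take the new heel lift out of the tin and press it straight down onto the stud of the upturned shoe's heel, its straight edge towards the toe and in line with the heel, until it clicks, and go on pressing after the click until it sits flush on the heel. Finish still holding the lift and pressing it down firmly, as hard as the click took, while the cement takes - do not let go - and leave the other things on the bench alone.

Things in the scene. Friction and masses are not known exactly. Their poses are not given: they have to be found in the camera images.
- knife_grip (a point): Cobbler's pry knife lying on the bench, 190 mm long, 100 g: dark wooden handle 100 x 20 wide x 16 high, brass ferrule, flat steel blade 80 x 20 wide x 2 thick at mid-height. This point: in the handle, on the centre line, half-way up (8 above the bench), 30 from its blade end, by the balance point. x points to the tip, 120 ahead at the same height; z up.
- knife_tip (a point): Tip of the knife's blade: middle of its straight end, at mid-thickness. x points forward, out of the tip.
- tin: Flat blue hinged tin fixed to the bench: 105 mm deep (x) x 160 wide (y, along the hinge) x 36 high shut; walls 3 thick, 32 high, floor 2 thick. Origin on the bench under its centre; front at -x, hinge at the back, +x. A pry notch 50 wide in the middle of the front wall runs from the rim down to 20 above the bench: a slot 12 high under the lid for the blade.
- notch (a point): Middle of the pry notch in the outer face of the tin's front wall, 26 above the bench, 6.5 below the underside of the shut lid. x points straight into the tin, z up.
- lid (a joint): Angle of the tin's lid, rad: 0 shut, grows as it opens, stop at 1.9. A plate 3 mm thick without a handle, its front edge level with the front wall. The hinge is stiff: the lid stays where it is left; about 1.5 N under its front edge lifts it.
- lid_hinge (a point): Middle of the lid's hinge axis, which runs along y; on the tin's back wall, 32.5 above the bench, level with the underside of the shut lid. Turns with the lid: x points away from the lid's free edge, z out of its upper face.
- lift_center (a point): New heel lift in the tin, black tread up, socket down: D-shaped tan leather block, 36 mm between two flat parallel sides (y), 34 long (x from -20, round back, to +14, straight edge), 17.5 high, 30 g. Point on the socket's axis, 8.75 above the underside. x to the straight edge, z up. Socket mouth 14 wide. At least 30 free beside each flat side; close the fingers along y.
- lift_edge (a point): Middle of the straight edge of the new lift, half-way up, 14 ahead of the lift's centre along its x.
- heel_face (a point): Centre of the heel's flat end, which looks up, 165 mm above the bench, on a shoe held sole-up on an iron jack; foot of the stud. The heel end is D-shaped like the lift, 36 wide. x to the toe (and the heel's straight edge), z up. Shoe and jack are fixed; the toe is 210 ahead, the sole there 179 above the bench. Fully home, the lift's underside lies flat on it.
- stud_top (a point): Top of the brass spring stud, 12 mm above the heel face; the stud is 18 mm across, its four spring jaws give inwards. Coming down, the lift's underside meets the jaws about 11 above the heel face; 9 to 15 N (20 if off-centre) carry it over, then the force drops at the click (underside about 5 above the face). Press on down to the heel face; the cement there wants 10 N or more, kept up.
- jack: Heavy round iron foot of the repair jack (150 across) with post and shoe, fixed to the bench. Origin on the bench right under the stud; x to the toe.
- heel: The stacked leather heel of the shoe on the jack, 34 x 36 at its end; origin and axes as the jack's.
- worn_lift: The worn grey lift taken off, same size and shape as the new one, lying on the bench; origin in the middle of its underside. Leave it alone.
- polish_jar: Brown polish jar with black cap, 64 across, 55 high; origin under its centre. Leave it alone.
- cement_can: Metal cement can with a mustard band, 84 across, 140 high with its brush stub; origin under its centre. Leave it alone.
- shoe_brush: Wooden shoe brush 160 x 52 x 46, dark bristles down; origin under its centre. Leave it alone.
- hammer: Hammer 220 long lying on the bench, head to its x; origin under its middle. Leave it alone.
- thread_spool: Standing spool of cream thread, 48 across, 58 high; origin under its centre. Leave it alone.
Things that resemble listed ones, but are neither listed nor needed, are in the scene too. Of the things that look like the part that bears knife_grip, the larger one is meant.

How it is judged:
By the outcome, as a careful person would: the job done as asked, in the order asked, and still so for the second after the job is handed in, while the arm keeps its last pose, push and grip.
It also fails if it takes over 66 s, if anything falls off the work surface, if the arm or the gripper's body presses on something with over 40 N, if the wrist force passes 120 N, or if a joint passes its speed limit or range.

ROBOT

A 6-joint arm with a two-finger parallel gripper is mounted at the origin on the work surface. World frame = base frame: x ahead of the robot, y to its left, z up, the work surface at z = 0. Lengths are in m, angles in rad, forces in N, time in s.
With the tool pointing down it reaches from about 0.4 to 0.925 m from the base axis. Payload 3.4 kg.
Tool frame: the origin (TCP) lies at the very end of the fingers, on their centre line; the grasp point (between the pads) lies 19 mm behind it (arm.grasp_offset is the z of the grasp point in the tool frame, in m); z points along the fingers, y is the line along which they close (so a half turn about z gives the same grasp; the last joint's range is limited). The gripper opens to 85 mm and grips with 20 to 120 N. Pads are 22 mm wide; open, the fingers measure 114 mm over their backs; the gripper's body (76 mm by 85 mm) begins 54 mm behind the grasp point. The pads swing forward as they close: fully open they stand 13 mm farther back than shut.
Start: joints at [-1.304, 0.307, 1.506, -0, 1.328, -0.073], TCP at [0.192, -0.542, 0.231] pointing down, gripper open.
Joint ranges: [-3.12, 3.12], [-1.05, 2.28], [0.14, 2.33], [-1.42, 4.57], [0.1, 2.73], [-2.68, 2.68]. Speed limits (rad/s): [2.57, 2.57, 3.14, 3.14, 3.14, 3.14].

INTERFACE

Orientations are given as a unit quaternion [w, x, y, z].
In Python, from bench import arm, vision, order gives the robot as it stands.
- The arm moves only by the tool carry_out, never from a script. Its argument "motion" is a list that holds one entry, the list of rows, each a list of 7 numbers: the shift along the world's x, y, z scaled (see below), then the turn, a rotation vector about the world's x, y, z scaled (see below), then the gripper's target within -1 to 1 (shut at 1, half-way at 0, fully open at -1). In form: [[[dx, dy, dz, rx, ry, rz, claw], ...]]. A call has 1 to 8 rows; each row shifts and turns the commanded pose from where the row before left it; what a row does not reach is not made up. The controller multiplies each number of a shift by 0.6 m and each number of a turn by 4 degrees. A row lasts 1/8 s, in which the tool goes at most 62.5 mm and 10.7 degrees, less where a joint would pass 70% of its speed; a pose out of reach is approached as far as the arm can. A call with a number of a shift or a turn outside -1 to 1 is refused whole. A call with a gripper value outside its range is refused whole. The fingers move at their own pace and stop on an object; "newtons" is the grip in N (left out, the last holds). Time passes only in rows, so rows that do not move let the fingers close. It gives the time, the measured TCP pose, the force, the opening and the grip force at its end, in the units of the state.
- arm.get_obs(): the state, without advancing time (a new reading comes with each control period).
- vision.capture(name): name is "scene" or "side" or "wrist"; returns a dict with "img" (384x512x3 uint8, red, green, blue), "z_map" (384x512 float32, m along the optical axis (not along the pixel's ray), 0 where there is no reading), "camera_matrix" (3x3 intrinsics, pixels), "T" (4x4, takes a point from camera to world coordinates); the wrist camera has in their place "mount" (4x4, takes a point from camera to tool coordinates, whose origin is the TCP and whose axes are the flange's). Camera axes: x right, y up, looking along -z (the intrinsics and any distortion apply to the point x, -y, -z); pixel columns grow to the right and rows downward; lengths in m; the calibration is good to about 2 mm. A picture is of the moment at which its call begins: read the wrist's pose just before it.
- order.finish_job(): hands the job in; it is judged then, once.
The state is a dict: "clock": time; "qpos": joint angles; "dq": joint speeds; "tau": joint torques, N m; "tool_pos": TCP position; "orientation": TCP orientation; "contact_force": force on the tool from outside, world axes, zero at the start; "moment": the same for the moment, N m; "width": finger opening in m; "gripper_force": force on a finger pad.
Only numpy, scipy, OpenCV 4.12 (cv2) and the standard library are available. Lean on these libraries where they do the work, as an engineer would, in place of code of your own. Each camera call takes 0.05 s, during which the arm holds its last target. There are 200 camera calls.

## Working session

There is one attempt and no reset: what is moved stays moved. The work goes in short steps, Python scripts to look and compute and a tool call to move; the robot and the scene stay as the last step left them, time stands still between calls to the robot, and variables do not carry over. Pictures are saved under pics/ and viewed, at most 10 in all, crops included, and the job is handed in when it is done.

Besides the shell and the picture viewer there is one more tool, called as name(argument=value, ...), one argument or row to a line, values as JSON. carry_out: Moves the arm, as the interface text tells. Its arguments: {"type":"object","properties":{"motion":{"type":"array","items":{"type":"array","items":{"type":"array","items":{"type":"number","minimum":-1,"maximum":1}}}},"newtons":{"type":"number"}},"required":["motion"]}

```bash
ls; mkdir -p pics; cat > h.py <<'E'
import numpy as np, cv2
from scipy.spatial.transform import Rotation as R
from bench import arm, vision, order
def cap(n):
    o=arm.get_obs(); c=vision.capture(n)
    if 'T' not in c or n=='wrist':
        q=o['orientation']; M=np.eye(4); M[:3,:3]=R.from_quat([q[1],q[2],q[3],q[0]]).as_matrix(); M[:3,3]=o['tool_pos']
        c['T']=M@np.array(c['mount'])
    return c
def ray(c,u,v):
    K=np.array(c['camera_matrix']);T=np.array(c['T'])
    d=np.array([(u-K[0,2])/K[0,0],-(v-K[1,2])/K[1,1],-1.])
    return T[:3,3],T[:3,:3]@d
def onz(c,u,v,z):
    o,d=ray(c,u,v); return o+d*(z-o[2])/d[2]
def cloud(c):
    K=np.array(c['camera_matrix']);T=np.array(c['T']);z=c['z_map']
    v,u=np.mgrid[:z.shape[0],:z.shape[1]]
    p=np.stack([(u-K[0,2])/K[0,0]*z,-(v-K[1,2])/K[1,1]*z,-z],-1)
    P=p@T[:3,:3].T+T[:3,3]; P[z==0]=np.nan; return P
def save(c,f,box=None,s=1):
    im=c['img'][...,::-1]
    if box: im=im[box[1]:box[3],box[0]:box[2]]
    cv2.imwrite('pics/'+f,cv2.resize(im,None,fx=s,fy=s,interpolation=cv2.INTER_CUBIC))
E
python3 - <<'E'
from h import *
a=cap('scene');b=cap('side')
for c in(a,b): print({k:np.round(v,3).tolist() for k,v in c.items() if k not in('img','z_map')},c.keys())
im=np.vstack([cv2.resize(x['img'],(800,600))for x in(a,)])
cv2.imwrite('pics/scene.png',im[...,::-1]);cv2.imwrite('pics/side.png',cv2.resize(b['img'],(800,600))[...,::-1])
print(arm.get_obs(), arm.grasp_offset, [x for x in dir(arm) if x[0]!='_'])
E
```

```text
pics
{'camera_matrix': [[486.505, 0.0, 255.721], [0.0, 486.505, 193.58], [0.0, 0.0, 1.0]], 'T': [[-0.758, -0.376, 0.534, 1.181], [0.653, -0.438, 0.618, 0.778], [0.002, 0.816, 0.577, 0.821], [0.0, 0.0, 0.0, 1.0]]} dict_keys(['img', 'z_map', 'camera_matrix', 'T'])
{'camera_matrix': [[366.192, 0.0, 254.725], [0.0, 366.192, 193.509], [0.0, 0.0, 1.0]], 'T': [[-0.75, 0.474, -0.462, 0.09], [-0.662, -0.552, 0.508, 0.497], [-0.015, 0.686, 0.727, 0.798], [0.0, 0.0, 0.0, 1.0]]} dict_keys(['img', 'z_map', 'camera_matrix', 'T'])
{'clock': 0.1, 'qpos': array([-1.30447349e+00,  3.07471475e-01,  1.50752182e+00,  1.07691104e-05,
        1.32840804e+00, -7.35092370e-02]), 'dq': array([-0.00022298, -0.00177804, -0.00297753, -0.00051989,  0.00075963,
       -0.00099677]), 'tau': array([-1.37677507e-03, -4.58530033e+01, -2.52607852e+01, -2.10834332e-04,
        5.59704466e-03, -2.24449472e-07]), 'tool_pos': array([ 0.1914766 , -0.54152732,  0.23049636]), 'orientation': array([-9.00644158e-04,  9.85598785e-01,  1.69098248e-01, -8.18478663e-05]), 'contact_force': array([ 0.69107705, -0.12636368, -0.26243986]), 'moment': array([-0.00148227, -0.03116078,  0.02022488]), 'gripper_force': 0.0, 'width': 0.08539198118816631} -0.0187 ['IKError', 'get_obs', 'grasp_offset']
```

View pics/scene.png

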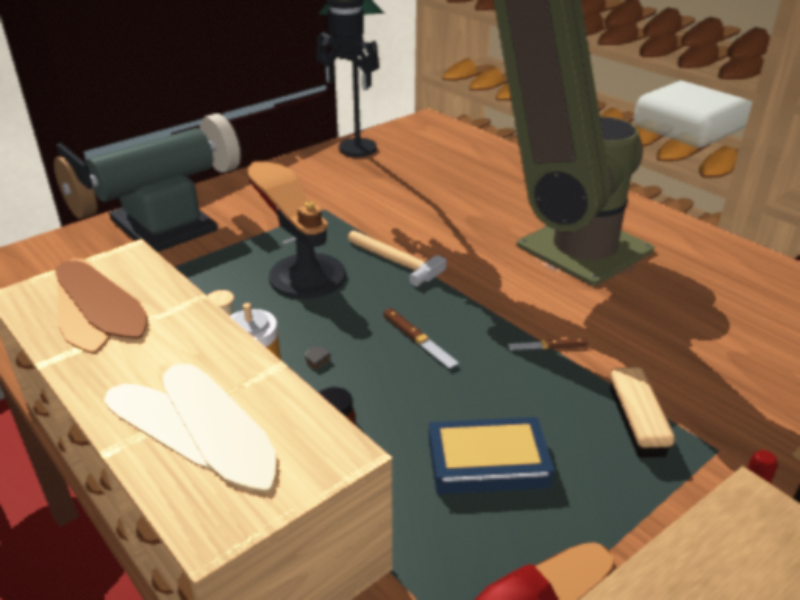

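View pics/side.png

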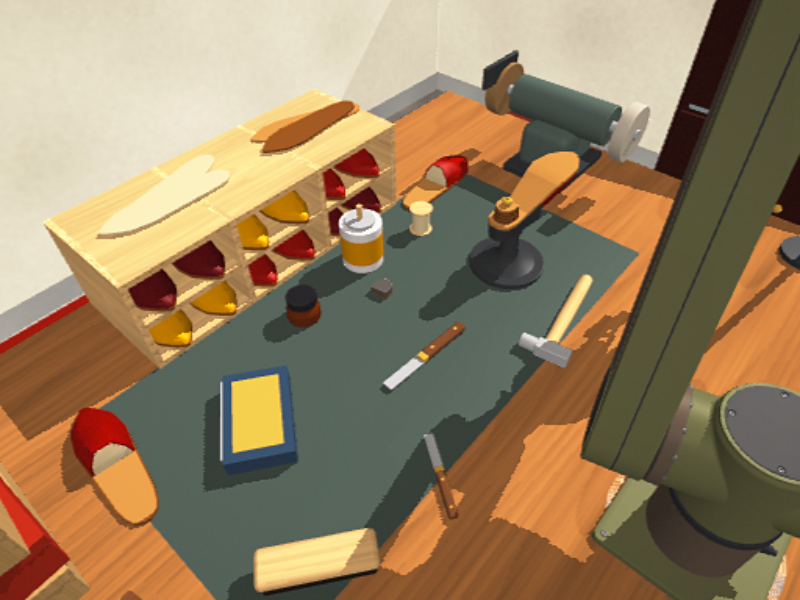

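The larger knife (side 425,355; scene 420,338) fits knife_grip by size. The small one (side 440,475; scene 545,345) is the look-alike. The tin is at side (258,418), the shoe heel at side (507,210), the worn lift at side (382,288). I'll measure these and confirm with a crop.

```bash
python3 - <<'E'
from h import *
a=cap('scene');b=cap('side')
for n,c in(('scene',a),('side',b)):
    P=cloud(c); hsv=cv2.cvtColor(c['img'],cv2.COLOR_RGB2HSV)
    print(n)
    X,Y,Z=P[...,0],P[...,1],P[...,2]
    print('bench z',np.nanmedian(Z[(abs(Z)<.02)]))
    H,S,V=[hsv[...,i].astype(int) for i in range(3)]
    m=((H>100)&(H<125)&(S>100)&(Z<.06)&(Z>.005)).astype(np.uint8)
    k,l,st,ce=cv2.connectedComponentsWithStats(m)
    i=1+st[1:,4].argmax(); 
    # top of tin incl. yellow
    x0,y0,w,h=st[i,:4]; box=np.zeros_like(m,bool); box[y0-3:y0+h+3,x0-3:x0+w+3]=1
    t=box&(Z>.029)&(Z<.045)
    print('tin px',st[i],'toprect',cv2.minAreaRect(P[t][:,:2].astype(np.float32)*1000),'z',np.percentile(Z[t],[5,50,95]))
    # knives
    m=((H<20)&(S>90)&(V<190)&(Z>.006)&(Z<.025)).astype(np.uint8)
    k,l,st,ce=cv2.connectedComponentsWithStats(m)
    for i in range(1,k):
        if st[i,4]>25:
            p=P[l==i]; print('knife?',st[i],cv2.minAreaRect(p[:,:2].astype(np.float32)*1000),np.median(p[:,2]))
    g=(Z>.157)&(Z<.17)&(S>60)&(X<1)&(X>.2)
    print('heelface',g.sum(),cv2.minAreaRect(P[g][:,:2].astype(np.float32)*1000) if g.sum()>4 else 0)
    g=(Z>.17)&(Z<.182)&(X>.2)&(X<1)
    print('higher',g.sum(),np.nanmean(P[g],0))
save(a,'tinA.png',(260,190,370,320),5); save(b,'kn.png',(120,190,310,340),4)
E
```

```text
scene
bench z 0.0010349927016324867
tin px [ 275  267   80   49 1167] toprect ((589.3507690429688, 286.2030029296875), (113.59083557128906, 162.55101013183594), 53.570518493652344) z [0.03360324 0.03649265 0.03923481]
knife? [267  15  49  15 156] ((-842.8070678710938, -1245.573486328125), (50.8157844543457, 363.4517822265625), 86.68525695800781) 0.01512461023359185
knife? [ 14  37 189  42 735] ((214.80703735351562, -1369.8623046875), (351.7130432128906, 914.1845703125), 66.111083984375) 0.01561384048275083
knife? [472  92  20   9  85] ((-707.798095703125, -0.4773597717285156), (36.75364303588867, 102.69320678710938), 71.43436431884766) 0.015918734409707813
knife? [489  95  23  12  96] ((-718.1165771484375, 58.83869934082031), (38.80207824707031, 123.68486022949219), 86.16780853271484) 0.013802823115305674
knife? [223 150  44  23 124] ((349.0729064941406, -246.17221069335938), (9.66855239868164, 181.19967651367188), 9.959732055664062) 0.01403447292637483
knife? [246 198  28  22 199] ((472.7081298828125, -29.926876068115234), (108.01371002197266, 21.661956787109375), 87.03694915771484)
[... 2591 characters left out ...]
, (10.586657524108887, 158.81402587890625), 87.65995788574219) 0.009320790603801865
knife? [278 298  15  34 204] ((292.212890625, 182.19161987304688), (14.730998039245605, 79.02698516845703), 54.240089416503906) 0.011176065367524024
knife? [ 41 373  16  11  72] ((561.6771850585938, 602.7784423828125), (4.7013678550720215, 25.357694625854492), 3.4051289558410645) 0.015786212084785478
knife? [ 77 378  14   6  49] ((503.45672607421875, 556.7490844726562), (25.980920791625977, 10.467700004577637), 39.29173278808594) 0.020096771576952555
heelface 821 ((693.496337890625, -376.37646484375), (1970.8492431640625, 469.3370056152344), 84.34983825683594)
higher 1358 [ 0.58345998 -0.37434602  0.17641222]
```

View pics/kn.png

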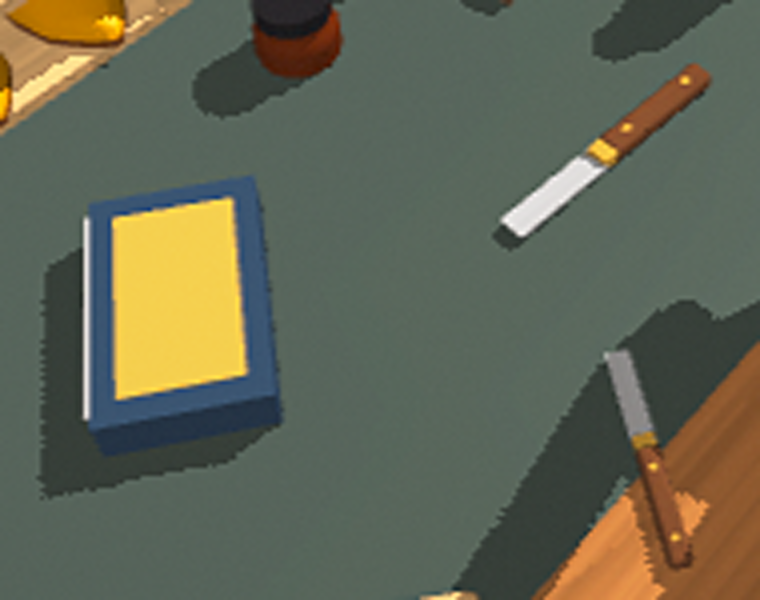

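View pics/tinA.png

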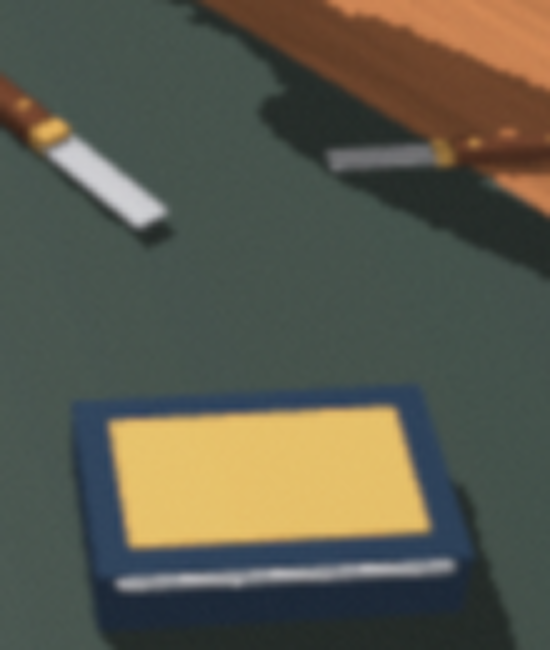

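The crop confirms the candidates. Pry knife: crop tip (515,228) to butt (700,72), clearly the larger one with the wider blade; the small one at crop (650,460) is the decoy. The tin's silver hinge rod is on its far side, so the front with the notch faces the robot. I'll move above the knife.

carry_out(
  motion=[
    [[0.02,0.05,0.04,0,0,1,-1],[0.02,0.055,0.04,0,0,1,-1],[0.025,0.055,0.04,0,0,1,-1],[0.03,0.055,0,0,0,1,-1],[0.03,0.055,0,0,0,1,-1],[0.03,0.055,0,0,0,1,-1],[0.03,0.055,0,0,0,1,-1],[0.03,0.055,0,0,0,1,-1]],
  ],
)

```text
clock: 1.2
tool_pos: [0.3209, -0.2799, 0.3032]
orientation: [-0.0, 0.9, 0.435, 0.0]
contact_force: [0.8, -0.2, 0.3]
width: 0.0853
gripper_force: 0.0
```

carry_out(
  motion=[
    [[0.03,0.055,0,0,0,1,-1],[0.03,0.055,0,0,0,1,-1],[0.03,0.055,0,0,0,1,-1],[0.03,0.055,0,0,0,1,-1],[0.03,0.055,0,0,0,1,-1],[0.03,0.055,0,0,0,1,-1],[0.03,0.055,0,0,0,1,-1],[0.03,0.055,0,0,0,0.8,-1]],
  ],
)

```text
clock: 2.2
tool_pos: [0.4649, -0.0159, 0.3032]
orientation: [-0.0, 0.75, 0.661, -0.0]
contact_force: [0.6, -0.3, -0.0]
width: 0.0852
gripper_force: 0.0
```

```bash
cat >> h.py <<'E'
def st():
    o=arm.get_obs();q=o['orientation'];M=R.from_quat([q[1],q[2],q[3],q[0]]).as_matrix()
    print('t',round(o['clock'],2),'tcp',np.round(o['tool_pos'],4),'ty yaw',round(np.degrees(np.arctan2(M[1,1],M[0,1])),2),'tz',np.round(M[:,2],3),'F',np.round(o['contact_force'],1),'w',round(o['width'],4),'g',round(o['gripper_force'],1),'q',np.round(o['qpos'],2))
E
python3 - <<'E'
from h import *
st(); c=cap('wrist'); save(c,'w1.png',None,1.5); print(np.round(c['mount'],3).tolist(),np.round(c['camera_matrix'],1).tolist(),[k for k in c])
P=cloud(c);Z=P[...,2];hsv=cv2.cvtColor(c['img'],cv2.COLOR_RGB2HSV);H,S,V=[hsv[...,i].astype(int) for i in range(3)]
ok=(P[...,0]>.35)&(P[...,0]<.65)&(P[...,1]>-.15)&(P[...,1]<.14)
m=(ok&(H<20)&(S>90)).astype(np.uint8)
k,l,s,_=cv2.connectedComponentsWithStats(m)
for i in range(1,k):
    if s[i,4]>60: p=P[l==i];print('brown',s[i],cv2.minAreaRect(p[:,:2].astype(np.float32)*1000),np.nanmedian(p[:,2]))
m=(ok&(S<45)&(V>110)).astype(np.uint8)
k,l,s,_=cv2.connectedComponentsWithStats(m)
for i in range(1,k):
    if s[i,4]>60: p=P[l==i];print('grey',s[i],cv2.minAreaRect(p[:,:2].astype(np.float32)*1000),np.nanmedian(p[:,2]))
E
```

```text
t 2.2 tcp [ 0.4649 -0.0159  0.3032] ty yaw -7.21 tz [-0. -0. -1.] F [ 0.6 -0.3 -0. ] w 0.0852 g 0.0 q [-0.13  0.1   1.6  -0.    1.44  0.  ]
[[-0.001, 0.957, 0.291, 0.075], [1.0, 0.001, -0.001, -0.001], [-0.002, 0.291, -0.957, -0.142], [0.0, 0.0, 0.0, 1.0]] [[315.6, 0.0, 259.8], [0.0, 315.6, 188.7], [0.0, 0.0, 1.0]] ['img', 'z_map', 'camera_matrix', 'mount', 'T']
brown [256 116  17  78 920] ((470.5855407714844, -26.359111785888672), (107.51586151123047, 18.974090576171875), 87.11034393310547) 0.015276721341427518
brown [142 253  57 107 478] ((432.3468017578125, -5.620849609375), (37.36471939086914, 13.998566627502441), 30.544004440307617) 0.3378965402440033
brown [  0 255 137  68 272] ((402.68988037109375, 2.0085697174072266), (6.8581976890563965, 23.705345153808594), 82.019775390625) 0.3596830413119608
brown [ 430  295   82   35 1096] ((526.7130737304688, -12.928962707519531), (8.81210994720459, 26.14422607421875), 89.20463562011719) 0.36523683613388896
grey [  155    16   242   227 33005] ((499.99774169921875, -5.0010223388671875), (299.99053955078125, 289.95587158203125), 0.0017057968070730567) 0.00046686916737548323
grey [118 243  42  44 450] ((419.06500244140625, 1.5640720129013062), (2.3393349647521973, 4.809611797332764), 71.55111694335938) 0.33832191727249794
grey [114 288  16  11 113] ((419.56097412109375, -0.04265141487121582), (4.461404323577881, 5.760061740875244), 29.712995529174805) 0.35364756750906884
grey [391 288  15  11 108] ((510.6755065917969, -10.740148544311523), (5.486272811889648, 5.355944633483887), 35.82872772216797) 0.3538743199446419
```

View pics/w1.png

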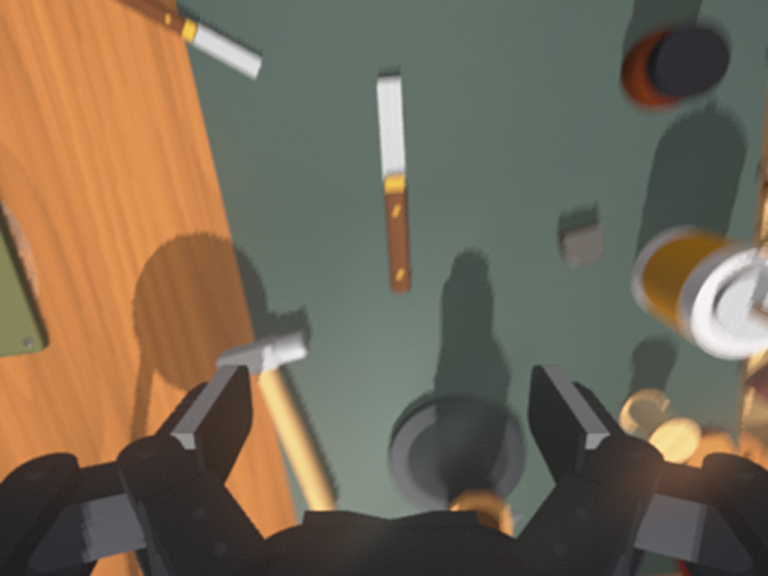

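The wrist view shows the pry knife vertical at (395,185), tip up at (390,75), with the decoy at (220,45) and the worn lift at (582,240). Gripping at about (0.4715, -0.014).

carry_out(
  motion=[
    [[0.006,0.003,-0.065,0,0,1,-0.4],[0.005,0,-0.065,0,0,0,-0.4],[0,0,-0.065,0,0,0,-0.4],[0,0,-0.065,0,0,0,-0.4],[0,0,-0.065,0,0,0,-0.4],[0,0,-0.065,0,0,0,-0.4],[0,0,-0.065,0,0,0,-0.4],[0,0,-0.035,0,0,0,-0.4]],
  ],
)

```text
clock: 3.25
tool_pos: [0.47, -0.0153, 0.0074]
orientation: [-0.001, 0.727, 0.686, -0.001]
contact_force: [0.3, -0.7, -0.5]
width: 0.0596
gripper_force: 0.0
```

carry_out(
  motion=[
    [[0,0,-0.008,0,0,0,0.2],[0,0,0,0,0,0,1],[0,0,0,0,0,0,1],[0,0,0,0,0,0,1],[0,0,0,0,0,0,1],[0,0,0,0,0,0,1]],
  ],
  newtons=80,
)

```text
clock: 4.0
tool_pos: [0.4719, -0.0154, 0.0052]
orientation: [0.001, 0.727, 0.686, 0.001]
contact_force: [-1.1, -0.5, 7.0]
width: 0.0179
gripper_force: 79.2
```

carry_out(
  motion=[
    [[0,0,0.02,0,0,0,1],[0,0,0.03,0,0,-1,1],[-0.007,0.025,0.03,0,0,-1,1],[-0.008,0.03,0.03,0,0,-1,1],[-0.008,0.03,0.03,0,0,-1,1],[-0.008,0.03,0.03,0,0,-1,1],[-0.008,0.03,0,0,0,-1,1],[-0.008,0.03,0,0,0,-1,1]],
  ],
)

```text
clock: 5.0
tool_pos: [0.4428, 0.0903, 0.1074]
orientation: [0.0, 0.872, 0.489, 0.0]
contact_force: [-0.5, 0.4, -1.9]
width: 0.0179
gripper_force: 78.4
```

carry_out(
  motion=[
    [[0,0,0,0,0,-1,1],[0,0,0,0,0,0,1]],
  ],
)

```text
clock: 5.25
tool_pos: [0.4427, 0.0899, 0.1069]
orientation: [0.0, 0.888, 0.46, 0.0]
contact_force: [-0.3, -0.5, -0.9]
width: 0.0177
gripper_force: 78.5
```

```bash
cat > tin.py <<'E'
from h import *
st(); c=cap('wrist'); save(c,'w2.png',None,1.5)
P=cloud(c);Z=P[...,2];hsv=cv2.cvtColor(c['img'],cv2.COLOR_RGB2HSV);H,S,V=[hsv[...,i].astype(int) for i in range(3)]
t=(P[...,0]>.45)&(P[...,0]<.75)&(P[...,1]>.15)&(P[...,1]<.42)
t&=(((H>100)&(H<125)&(S>90))|((H>15)&(H<32)&(S>90)))&(Z>.033)&(Z<.042)
k,l,s,_=cv2.connectedComponentsWithStats(t.astype(np.uint8)); i=1+s[1:,4].argmax();p=P[l==i]
print('tin top',s[i],cv2.minAreaRect(p[:,:2].astype(np.float32)*1000),np.percentile(p[:,2],[5,50,95]))
for n in('scene','side'):
    d=cap(n); hs=cv2.cvtColor(d['img'],cv2.COLOR_RGB2HSV); Q=cloud(d)
    y=((hs[...,0]>18)&(hs[...,0]<32)&(hs[...,1]>90)&(Q[...,2]>.03)&(Q[...,2]<.045)&(Q[...,0]>.5)&(Q[...,0]<.7)&(Q[...,1]>.2)&(Q[...,1]<.38)).astype(np.uint8)
    cs=max(cv2.findContours(y,0,2)[0],key=cv2.contourArea)[:,0]
    w=np.array([onz(d,u,v,.0357)[:2] for u,v in cs])
    print(n,'label',cv2.minAreaRect(w.astype(np.float32)*1000))
# white/steel blade pts
o=arm.get_obs()
b=(S<50)&(V>120)&(abs(P[...,0]-o['tool_pos'][0])<.15)&(P[...,1]>o['tool_pos'][1])&(P[...,1]<o['tool_pos'][1]+.2)&(Z>.05)
k,l,s,_=cv2.connectedComponentsWithStats(b.astype(np.uint8)); i=1+s[1:,4].argmax();p=P[l==i]
print('blade',s[i],cv2.minAreaRect(p[:,:2].astype(np.float32)*1000),np.percentile(p[:,2],[5,50,95]))
f=p[:,:2]@[.593,.805]; print('z slope',np.polyfit(f,p[:,2],1), 'rel tip',f.max()-o['tool_pos'][:2]@[.593,.805], np.percentile(f,99)-o['tool_pos'][:2]@[.593,.805])
E
python3 tin.py
```

```text
t 5.25 tcp [0.4427 0.0899 0.1069] ty yaw -35.25 tz [ 0. -0. -1.] F [-0.3 -0.5 -0.9] w 0.0177 g 78.5 q [ 0.11  0.28  1.93 -0.    0.94  0.72]Traceback (most recent call last):
  File "tin.py", line 6, in <module>
    k,l,s,_=cv2.connectedComponentsWithStats(t.astype(np.uint8)); i=1+s[1:,4].argmax();p=P[l==i]
                                                                      ~~~~~~~~~~~~~~^^
ValueError: attempt to get argmax of an empty sequence
```

View pics/w2.png

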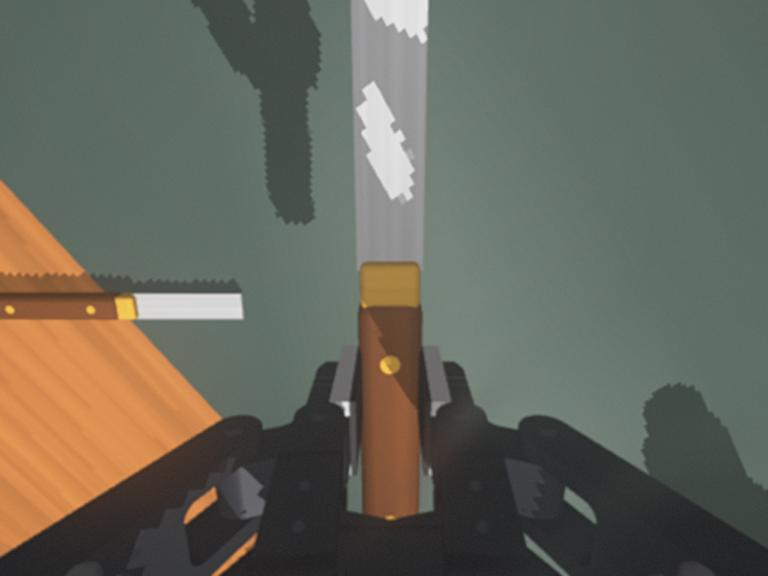

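The knife is held straight along the tool axis: ferrule at (390,285), blade running off the top at (390,0). The tin is out of view, so I'll measure it from the fixed cameras.

```bash
sed -i '/^k,l,s,_=.*p=P\[l==i\]$/{0,/./d}' tin.py; sed -i "/^print('tin top/d" tin.py; sed -i '/^b=/,$d' tin.py; cat >>tin.py <<'E'
b=(S<60)&(V>100)&(Z>.08)&(Z<.15)&(np.arange(512)[None]>225)&(np.arange(512)[None]<295)&(np.arange(384)[:,None]<172)
p=P[b]; u=np.array([.593,.805]); f=p[:,:2]@u-o['tool_pos'][:2]@u; print('blade n',b.sum(),'slope',np.polyfit(f,p[:,2],1),f.min(),f.max(),np.median(p[:,2]))
for n in('scene','side'):
    d=cap(n); hs=cv2.cvtColor(d['img'],cv2.COLOR_RGB2HSV); Q=cloud(d); r=Q-o['tool_pos']; a=r[...,:2]@u; s=r[...,:2]@[-.805,.593]
    w=(a>.03)&(a<.16)&(abs(s)<.03)&(Q[...,2]>.07)
    if w.sum()>5: print(n,'blade',w.sum(),a[w].max(),np.polyfit(a[w],Q[...,2][w],1),np.median(s[w]),np.median(Q[...,2][w]))
    t=(Q[...,2]>.033)&(Q[...,2]<.042)&(abs(Q[...,0]-.59)<.12)&(abs(Q[...,1]-.285)<.12)
    X=Q[t][:,:2]; print('tin along', np.percentile(X@u,[.5,1,99,99.5]), 'across',np.percentile(X@[-.805,.593],[.5,1,99,99.5]))
E
python3 tin.py
```

```text
t 5.3 tcp [0.4428 0.0897 0.1068] ty yaw -35.24 tz [ 0. -0. -1.] F [-0.9  0.1 -1.9] w 0.0177 g 78.5 q [ 0.11  0.28  1.93 -0.    0.93  0.72]
scene label ((586.196533203125, 283.918701171875), (77.00814819335938, 131.87164306640625), 53.3509521484375)
side label ((588.9036254882812, 283.58392333984375), (75.58099365234375, 131.1056671142578), 53.27842330932617)
blade n 8180 slope [-0.00061226  0.11041328] 0.03999222485361237 0.10933165038230491 0.11037133051292437
scene blade 2862 0.12106084414514984 [-0.42929866  0.39894954] -0.0003370344074664943 0.39947453680052314
tin along [0.52456846 0.52580362 0.63416033 0.63522468] across [-0.38510108 -0.38440546 -0.2255859  -0.22484379]
side blade 1267 0.11916657266973019 [-1.70744599  0.43526737] 0.013028304541843451 0.37552266634628323
tin along [0.52522958 0.52575711 0.63210487 0.63238856] across [-0.38524398 -0.38380629 -0.22437755 -0.22370585]
```

carry_out(
  motion=[
    [[0.012,0.017,-0.035,0,0,-0.36,1],[0.012,0.017,-0.035,0,0,0,1],[0.012,0.017,-0.035,0,0,0,1],[0.013,0.015,-0.034,0,0,0,1],[0,0,0,0,0,0,1],[0,0,0,0,0,0,1]],
  ],
)

```text
clock: 6.3
tool_pos: [0.4722, 0.129, 0.0234]
orientation: [-0.0, 0.894, 0.448, -0.0]
contact_force: [0.4, 1.0, -0.9]
width: 0.0174
gripper_force: 78.4
```

```bash
python3 - <<'E'
from h import *
st(); c=cap('side'); save(c,'s3.png',(120,200,280,320),5)
o=arm.get_obs();u=np.array([.5976,.8018]);v=np.array([-.8018,.5976]);print(o['tool_pos'][:2]@u+.12,o['tool_pos'][:2]@v)
E
```

```text
t 6.3 tcp [0.4722 0.129  0.0234] ty yaw -36.76 tz [-0.001 -0.    -1.   ] F [ 0.4  1.  -0.9] w 0.0174 g 78.4 q [ 0.18  0.45  1.94 -0.    0.75  0.82]
0.505723622620851 -0.3017196200958174
```

View pics/s3.png

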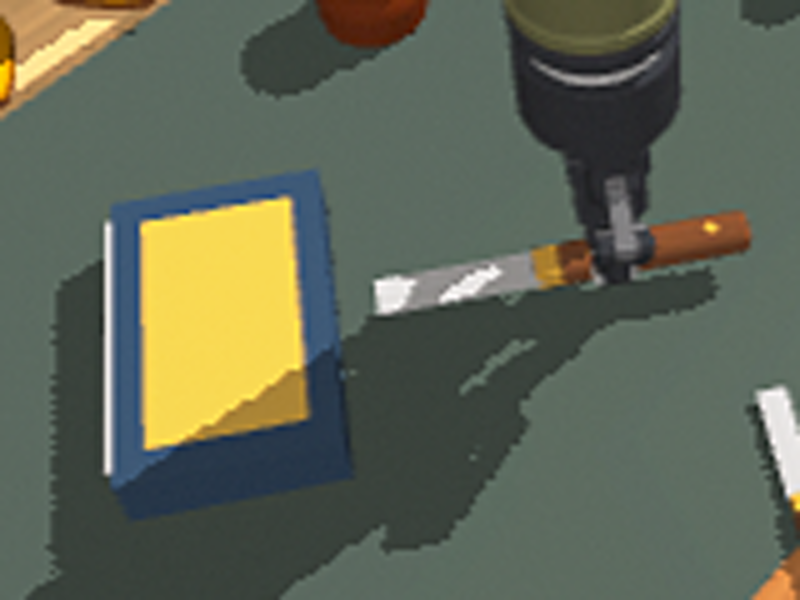

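The blade tip at (375,297) sits square in front of the tin's front edge (335,320), centred. Inserting.

carry_out(
  motion=[
    [[0.01,0.0134,0,0,0,0,1],[0.01,0.0134,0,0,0,0,1],[0.01,0.0134,0,0,0,0,1],[0.01,0.0134,0,0,0,0,1],[0.01,0.0134,0,0,0,0,1],[0,0,0,0,0,0,1]],
  ],
  newtons=110,
)

```text
clock: 7.1
tool_pos: [0.5033, 0.1703, 0.0231]
orientation: [0.0, 0.894, 0.448, 0.0]
contact_force: [0.5, -0.2, -0.9]
width: 0.0164
gripper_force: 111.6
```

carry_out(
  motion=[
    [[0,0,0.009,0,0,0,1],[0.0005,0.0007,0.0148,0,0,0,1],[0.0016,0.0021,0.0145,0,0,0,1],[0.0026,0.0035,0.0142,0,0,0,1],[0.0036,0.0048,0.0135,0,0,0,1],[0.0046,0.0061,0.0127,0,0,0,1]],
  ],
)

```text
clock: 7.85
tool_pos: [0.5102, 0.1799, 0.071]
orientation: [0.0, 0.894, 0.448, -0.0]
contact_force: [-0.9, -1.5, -1.6]
width: 0.0164
gripper_force: 111.6
```

```bash
python3 - <<'E'
from h import *
st(); c=cap('side'); save(c,'s4.png',(120,180,280,300),5)
E
```

```text
t 7.85 tcp [0.5102 0.1799 0.071 ] ty yaw -36.77 tz [ 0. -0. -1.] F [-0.9 -1.5 -1.6] w 0.0164 g 111.6 q [ 0.26  0.43  1.78 -0.    0.93  0.9 ]
```

View pics/s4.png

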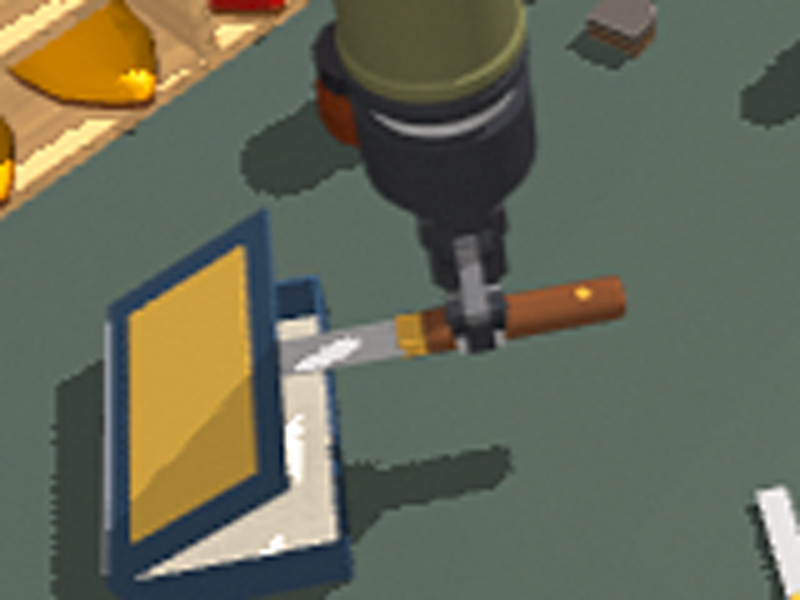

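The lid, with its front edge at (270,350), is lifted about 35° on the blade, and the knife is still straight in the fingers at (475,320). Continuing the arc.

carry_out(
  motion=[
    [[0.0054,0.0072,0.0117,0,0,0,1],[0.0062,0.0083,0.0105,0,0,0,1],[0.007,0.0094,0.0092,0,0,0,1],[0.0076,0.0102,0.0077,0,0,0,1],[0.0081,0.0108,0.0062,0,0,0,1],[0.0085,0.0114,0.0045,0,0,0,1],[0.0087,0.0116,0.0028,0,0,0,1],[0.0089,0.0119,0.001,0,0,0,1]],
  ],
)

```text
clock: 8.9
tool_pos: [0.547, 0.2289, 0.1026]
orientation: [-0.0, 0.894, 0.448, 0.0]
contact_force: [-0.7, -0.7, -1.3]
width: 0.0165
gripper_force: 111.8
```

carry_out(
  motion=[
    [[0.0089,0.0119,-0.0007,0,0,0,1],[0.0087,0.0116,-0.0025,0,0,0,1],[0.0036,0.0048,-0.0015,0,0,0,1],[0,0,0,0,0,0,1]],
  ],
)

```text
clock: 9.4
tool_pos: [0.5593, 0.2456, 0.0994]
orientation: [-0.0, 0.894, 0.448, -0.0]
contact_force: [-0.2, -0.3, -0.3]
width: 0.0163
gripper_force: 111.7
```

```bash
cat > lid.py <<'E'
from h import *
st(); u=np.array([.5976,.8018]);v=np.array([-.8018,.5976])
for n in('scene','side'):
    c=cap(n);Q=cloud(c);a=Q[...,:2]@u;s=Q[...,:2]@v
    m=(a>.55)&(a<.74)&(abs(s+.3015)<.079)&(Q[...,2]>.05)&(Q[...,2]<.16)&((abs(s+.3015)>.03)|(n=='scene'))
    if m.sum()>20: print(n,m.sum(),'slope da/dz',np.polyfit(Q[...,2][m],a[m],1),'z',np.percentile(Q[...,2][m],[2,98]),'a',np.percentile(a[m],[2,98]))
E
python3 lid.py
```

```text
t 9.4 tcp [0.5593 0.2456 0.0994] ty yaw -36.76 tz [-0.  0. -1.] F [-0.2 -0.3 -0.3] w 0.0163 g 111.7 q [0.34 0.48 1.6  0.   1.07 0.99]
scene 1968 slope da/dz [0.13283292 0.63086619] z [0.05287944 0.13475407] a [0.56179424 0.66266251]
side 763 slope da/dz [0.28264075 0.62242379] z [0.05218255 0.13488251] a [0.63728301 0.66217307]
```

The lid reads 1.85 rad open. Backing the knife out and laying it down.

carry_out(
  motion=[
    [[-0.03,-0.04,0,0,0,0,1],[-0.03,-0.04,0,0,0,0,1],[-0.021,-0.08,0,0,0,0,1],[-0.021,-0.08,0,0,0,0,1],[-0.021,-0.08,0,0,0,0,1],[-0.021,-0.08,-0.03,0,0,0,1],[0,0,-0.05,0,0,0,1],[0,0,-0.05,0,0,0,1]],
  ],
)

```text
clock: 10.5
tool_pos: [0.4731, 0.0041, 0.0216]
orientation: [0.001, 0.895, 0.447, 0.001]
contact_force: [0.3, 0.7, -2.4]
width: 0.0165
gripper_force: 111.8
```

carry_out(
  motion=[
    [[0,0,-0.016,0,0,0,1],[0,0,-0.0085,0,0,0,1],[0,0,0,0,0,0,1]],
  ],
  newtons=40,
)

```text
clock: 10.88
tool_pos: [0.4732, 0.0054, 0.0073]
orientation: [0.0, 0.894, 0.448, 0.0]
contact_force: [0.5, -0.3, -0.9]
width: 0.0169
gripper_force: 111.8
```

carry_out(
  motion=[
    [[0,0,-0.003,0,0,0,1],[0,0,0,0,0,0,1],[0,0,0,0,0,0,0.5],[0,0,0,0,0,0,0],[0,0,0,0,0,0,-0.4],[0,0,0,0,0,0,-0.4]],
  ],
)

```text
clock: 11.62
tool_pos: [0.4728, 0.0052, 0.0052]
orientation: [0.0, 0.894, 0.448, 0.0]
contact_force: [-0.5, -0.1, -0.1]
width: 0.0596
gripper_force: 0.0
```

carry_out(
  motion=[
    [[0,0,0.08,0,0,0,-0.4],[0,0,0.1,0,0,0,-0.4],[0,0,0.1,0,0,0,-0.4],[0.04,0.088,0.1,0,0,0,-0.4],[0.04,0.088,0.05,0,0,0,-0.4],[0.04,0.088,0,0,0,0,-0.4],[0.04,0.088,0,0,0,0,-0.4],[0.04,0.088,0,0,0,0,-0.4]],
  ],
)

```text
clock: 12.62
tool_pos: [0.5861, 0.2554, 0.2468]
orientation: [0.0, 0.894, 0.448, 0.0]
contact_force: [0.9, 0.4, -0.8]
width: 0.0596
gripper_force: 0.0
```

carry_out(
  motion=[
    [[0.04,0.088,0,0,0,0,-0.4],[0,0,0,0,0,0,-0.4],[0,0,0,0,0,0,-0.4]],
  ],
)

```text
clock: 13.0
tool_pos: [0.609, 0.3062, 0.2459]
orientation: [0.0, 0.894, 0.448, -0.001]
contact_force: [-0.1, 0.4, 0.1]
width: 0.0599
gripper_force: 0.0
```

```bash
python3 lid.py; python3 - <<'E'
from h import *
c=cap('wrist'); save(c,'w5.png',None,1.5)
P=cloud(c);Z=P[...,2];hsv=cv2.cvtColor(c['img'],cv2.COLOR_RGB2HSV)
u=np.array([.5976,.8018]);v=np.array([-.8018,.5976])
a=P[...,:2]@u-.5787;s=P[...,:2]@v+.3015
m=(abs(a)<.048)&(abs(s)<.075)&(Z>.012)&(Z<.028)
k,l,q,_=cv2.connectedComponentsWithStats(m.astype(np.uint8));i=1+q[1:,4].argmax()
t=(l==i)&(Z>.016); p=P[t]; r=cv2.minAreaRect(p[:,:2].astype(np.float32)*1000)
print(q[i],r,np.percentile(p[:,2],[5,50,95]),'mean',p.mean(0), 'floor z',np.nanmedian(Z[(abs(a)<.045)&(abs(s)<.07)&(Z<.008)]))
np.save('top.npy',p)
E
```

```text
t 13.0 tcp [0.609  0.3062 0.2459] ty yaw -36.73 tz [-0.002 -0.001 -1.   ] F [-0.1  0.4  0.1] w 0.0599 g 0.0 q [ 0.4   0.45  1.24 -0.    1.45  1.05]
scene 1700 slope da/dz [0.25991921 0.6275565 ] z [0.05183821 0.13481209] a [0.64031381 0.66252734]
side 786 slope da/dz [0.28086398 0.62257674] z [0.0517084  0.13488203] a [0.63730508 0.66196181]
[233 163  33  31 736] ((582.174560546875, 295.2229919433594), (34.23594284057617, 35.900306701660156), 65.77883911132812) [0.01786771 0.01912025 0.02028924] mean [0.58189646 0.29413491 0.01910715] floor z 0.002032246328717402
```

View pics/w5.png

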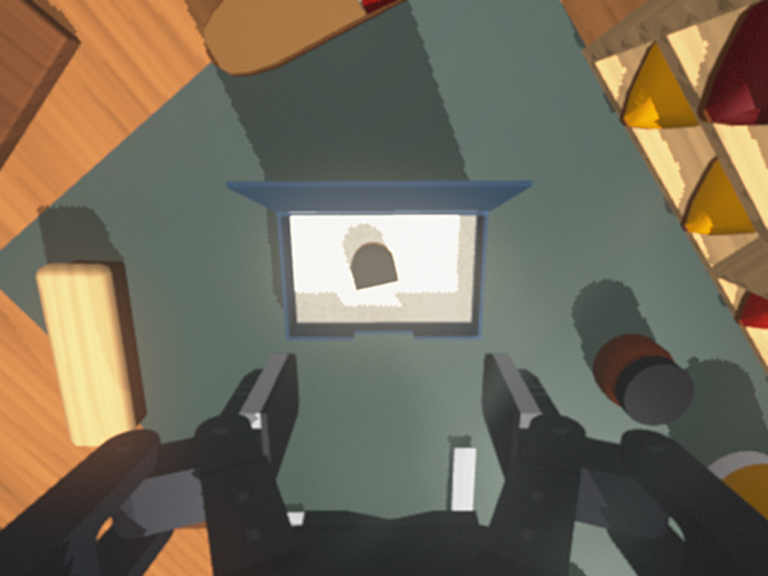

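The tin is wide open. The lift is at (374,267), straight edge toward the front of the tin (bottom, edge (355,290)-(398,278)), about 13° rotated. The knife lies at (462,480). I'll align over the lift and re-measure closer.

carry_out(
  motion=[
    [[-0.012,-0.0065,0,0,0,0.8,-0.4],[-0.012,-0.0065,0,0,0,0.8,-0.4],[-0.012,-0.0065,-0.04,0,0,0.8,-0.4],[-0.012,-0.0063,-0.06,0,0,0.8,-0.4],[0,0,-0.06,0,0,0,-0.4],[0,0,-0.06,0,0,0,-0.4],[0,0,-0.05,0,0,0,-0.4],[0,0,0,0,0,0,-0.4]],
  ],
)

```text
clock: 14.15
tool_pos: [0.5787, 0.2889, 0.0829]
orientation: [-0.0, 0.839, 0.544, -0.003]
contact_force: [-0.1, -0.2, 0.6]
width: 0.06
gripper_force: 0.0
```

```bash
python3 - <<'E'
from h import *
st()
c=cap('wrist'); save(c,'w6.png',None,1.5)
P=cloud(c);Z=P[...,2]
m=(abs(P[...,0]-.581)<.04)&(abs(P[...,1]-.292)<.04)&(Z>.015)&(Z<.025)
k,l,q,_=cv2.connectedComponentsWithStats(m.astype(np.uint8));i=1+q[1:,4].argmax()
p=P[l==i]; r=cv2.minAreaRect(p[:,:2].astype(np.float32)*1000)
print(q[i],r,np.percentile(p[:,2],[5,50,95]))
o=arm.get_obs();qq=o['orientation'];M=R.from_quat([qq[1],qq[2],qq[3],qq[0]]).as_matrix()
d=(p-o['tool_pos'])@M; print('tool frame x',np.percentile(d[:,0],[1,99]),'y',np.percentile(d[:,1],[1,99]))
# heel from fixed cams
for n in('scene','side'):
    c=cap(n);Q=cloud(c);a=(Q[...,0]>.4)&(Q[...,0]<.75)&(Q[...,1]>-.6)&(Q[...,1]<-.1)&(Q[...,2]>.1)
    z=Q[...,2]
    f=a&(z>.16)&(z<.169); s=a&(z>.171)&(z<.18)
    for nm,mm in(('face',f),('z171-180',s)):
        pts=Q[mm]; print(n,nm,mm.sum(), cv2.minAreaRect(pts[:,:2].astype(np.float32)*1000) if mm.sum()>5 else '', np.round(np.percentile(pts[:,1],[1,25,50,75,99]),3), np.round(np.percentile(pts[:,0],[1,50,99]),3))
E
```

```text
t 14.15 tcp [0.5787 0.2889 0.0829] ty yaw -24.06 tz [-0.005 -0.002 -1.   ] F [-0.1 -0.2  0.6] w 0.06 g 0.0 q [ 0.4   0.54  1.52 -0.    1.08  0.82]
[ 236  170   53   48 2182] ((581.9591064453125, 295.32537841796875), (33.96396255493164, 36.03826141357422), 65.85386657714844) [0.01810462 0.01931163 0.02039735]
tool frame x [-0.0104946   0.02219198] y [-0.01781895  0.01668478]
scene face 237 ((498.33978271484375, -416.36865234375), (368.2640686035156, 73.2658462524414), 88.67687225341797) [-0.597 -0.351 -0.341 -0.259 -0.235] [0.461 0.509 0.535]
scene z171-180 359 ((493.7174072265625, -421.85601806640625), (359.9782409667969, 79.44277954101562), 84.44403076171875) [-0.463 -0.418 -0.388 -0.372 -0.246] [0.458 0.498 0.536]Traceback (most recent call last):
  File "<stdin>", line 17, in <module>
    return _quantile_unchecked(
        a, q, axis, out, overwrite_input, method, keepdims, weights)
    return _ureduce(a,
                    func=_quantile_ureduce_func,
    ...<5 lines>...
                    overwrite_input=overwrite_input,
                    method=method)
    r = func(a, **kwargs)
    result = _quantile(arr,
                       quantiles=q,
    ...<2 lines>...
                       out=out,
                       weights=wgt)
    slices_having_nans = np.isnan(arr[-1, ...])
                                  ~~~^^^^^^^^^
IndexError: index -1 is out of bounds for axis 0 with size 0
```

carry_out(
  motion=[
    [[0.0011,0.0025,-0.03,0,0,0,-0.4],[0,0,-0.03,0,0,0,-0.4],[0,0,-0.03,0,0,0,-0.4],[0,0,-0.03,0,0,0,-0.4],[0,0,-0.0105,0,0,0,-0.4],[0,0,0,0,0,0,-0.4]],
  ],
)

```text
clock: 15.05
tool_pos: [0.5811, 0.2924, 0.0056]
orientation: [-0.0, 0.839, 0.545, -0.001]
contact_force: [0.2, -0.3, -0.2]
width: 0.0599
gripper_force: 0.0
```

carry_out(
  motion=[
    [[0,0,0,0,0,0,0.2],[0,0,0,0,0,0,1],[0,0,0,0,0,0,1],[0,0,0,0,0,0,1],[0,0,0,0,0,0,1]],
  ],
  newtons=100,
)

```text
clock: 15.68
tool_pos: [0.5824, 0.2929, 0.0078]
orientation: [0.0, 0.839, 0.545, 0.001]
contact_force: [-0.0, -0.0, 6.0]
width: 0.0332
gripper_force: 100.0
```

```bash
python3 - <<'E'
from h import *
st()
c=cap('scene');save(c,'sh.png',(140,90,260,200),6)
Q=cloud(c);z=Q[...,2];K=c['camera_matrix']
for z0 in(.165,.177): 
    w=np.array([[.5,-.24,z0],[.5,-.45,z0]]);T=c['T'];pc=(w-T[:3,3])@T[:3,:3];print(z0,[(K[0,2]+K[0,0]*a[0]/-a[2],K[1,2]-K[1,1]*a[1]/-a[2]) for a in pc])
E
```

```text
t 15.68 tcp [0.5824 0.2929 0.0078] ty yaw -23.97 tz [ 0.002  0.001 -1.   ] F [-0. -0.  6.] w 0.0332 g 100.0 q [0.4  0.63 1.58 0.   0.93 0.82]
0.165 [(np.float64(202.53084078627677), np.float64(134.5165248666606)), (np.float64(162.68564880285467), np.float64(109.77833106439635))]
0.177 [(np.float64(202.26787702335562), np.float64(130.72192365672612)), (np.float64(162.26067370676492), np.float64(106.19856952670006))]
```

View pics/sh.png

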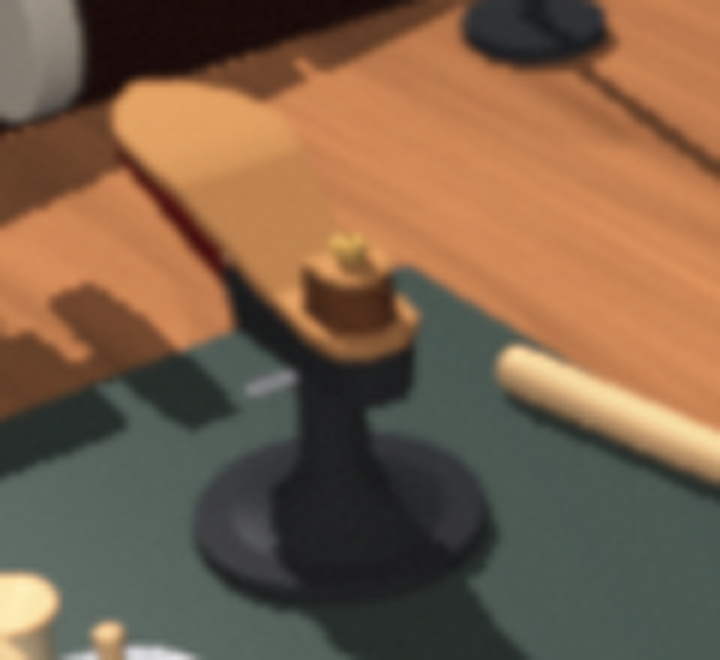

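The scene crop shows the heel with its brass stud at (348,245), the toe to the upper left. The lift is gripped, so I'll raise it and carry it over to a viewing pose near the heel.

carry_out(
  motion=[
    [[0,0,0.03,0,0,0,1],[0,0,0.08,0,0,0,1],[0,0,0.1,0,0,0,1],[0,0,0.1,0,0,0,1],[0,0,0.1,0,0,0,1],[0,0,0.07,0,0,0,1],[0,0,0,0,0,0,1],[0,0,0,0,0,0,1]],
  ],
)

```text
clock: 16.73
tool_pos: [0.5808, 0.2922, 0.2944]
orientation: [-0.0, 0.839, 0.545, -0.0]
contact_force: [0.2, 0.6, -1.1]
width: 0.0334
gripper_force: 99.5
```

```bash
python3 - <<'E'
from h import *
st(); o=arm.get_obs();qq=o['orientation'];M=R.from_quat([qq[1],qq[2],qq[3],qq[0]]).as_matrix()
c=cap('wrist'); save(c,'w7.png',(160,140,360,290),4)
P=cloud(c); d=(P-o['tool_pos'])@M
# lift top: between fingers
m=(abs(d[...,1])<.015)&(d[...,0]>-.02)&(d[...,0]<.03)&(d[...,2]>-.03)&(d[...,2]<.01)
print(m.sum(),'x',np.percentile(d[m][:,0],[1,50,99]),'y',np.percentile(d[m][:,1],[1,99]),'z',np.percentile(d[m][:,2],[2,50,98]))
m2=m&(d[...,2]<np.median(d[m][:,2])+.003); print('top x',np.percentile(d[m2][:,0],[1,50,99]),np.polyfit(d[m2][:,0],d[m2][:,2],1))
# stud triangulation
def stud(n):
    c=cap(n);Q=cloud(c);hs=cv2.cvtColor(c['img'],cv2.COLOR_RGB2HSV)
    m=(Q[...,2]>.171)&(Q[...,2]<.182)&(abs(Q[...,0]-.5)<.05)&(Q[...,1]>-.30)&(Q[...,1]<-.2)
    p=Q[m]; v,u=np.nonzero(m); print(n,m.sum(),np.round(p.mean(0),4) if m.sum() else '',u.mean(),v.mean(), 'face ray',onz(c,u.mean(),v.mean(),.175))
stud('scene');stud('side')
E
```

```text
t 16.73 tcp [0.5808 0.2922 0.2944] ty yaw -23.97 tz [-0.001 -0.    -1.   ] F [ 0.2  0.6 -1.1] w 0.0334 g 99.5 q [0.4  0.38 1.24 0.   1.53 0.82]
4613 x [-0.01399339  0.00492196  0.01893224] y [-0.01459903  0.01462345] z [-0.01262982 -0.01135563  0.00376379]
top x [-0.0140621  0.0023682  0.0185701] [ 0.0115709  -0.01145349]
scene 22 [ 0.5077 -0.2524  0.1746] 197.5 130.72727272727272 face ray [ 0.50808573 -0.25185103  0.175     ]
side 27 [ 0.5045 -0.2519  0.1754] 324.0 128.22222222222223 face ray [ 0.50475709 -0.25242416  0.175     ]
```

View pics/w7.png

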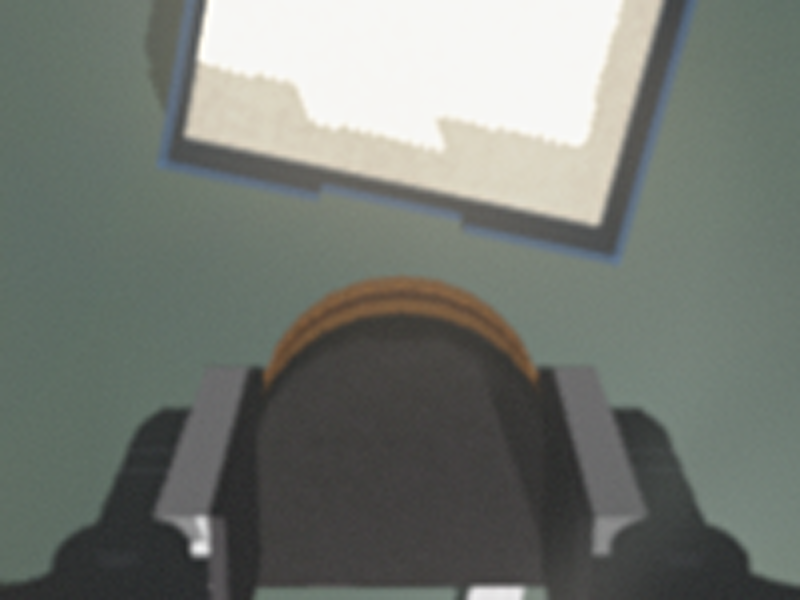

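The lift is held squarely by its flat sides, round back up at (400,290), straight edge at (400,585), centred on the TCP with its underside 6 mm below it. That was one picture more than the limit of 10, so I'll work from numbers only from here.

carry_out(
  motion=[
    [[-0.009,-0.06,0,0,0,0.5,1],[-0.0096,-0.08,0,0,0,0.5,1],[-0.0096,-0.085,0,0,0,0.5,1],[-0.0096,-0.085,0,0,0,0.5,1],[-0.0096,-0.085,0,0,0,0.5,1],[-0.0096,-0.085,0,0,0,0.5,1],[-0.0096,-0.085,0,0,0,0.5,1],[-0.0096,-0.085,0,0,0,0.5,1]],
  ],
)

```text
clock: 17.88
tool_pos: [0.5348, -0.0989, 0.293]
orientation: [-0.001, 0.754, 0.657, -0.001]
contact_force: [0.4, 0.7, 0.3]
width: 0.0329
gripper_force: 99.5
```

carry_out(
  motion=[
    [[-0.0096,-0.085,0,0,0,0.5,1],[-0.0096,-0.085,0,0,0,0.5,1],[-0.0096,-0.085,0,0,0,0.5,1],[-0.0096,-0.085,0,0,0,0.5,1],[-0.0096,-0.05,0,0,0,0.5,1],[0,0,0,0,0,0,1],[0,0,0,0,0,0,1]],
  ],
)

```text
clock: 18.75
tool_pos: [0.5066, -0.3306, 0.2932]
orientation: [-0.001, 0.695, 0.719, 0.0]
contact_force: [0.2, 0.3, -0.2]
width: 0.0334
gripper_force: 99.5
```

```bash
cat > heel.py <<'E'
from h import *
st(); c=cap('wrist'); P=cloud(c); X,Y,Z=P[...,0],P[...,1],P[...,2]
b=(abs(X-.506)<.06)&(abs(Y+.252)<.06)
f=b&(Z>.158)&(Z<.19)&(abs(X-.506)<.03)
print('heel+stud n',f.sum()); p=P[f]
h,e=np.histogram(p[:,2],bins=np.arange(.156,.192,.002)); print(dict(zip(np.round(e,3),h)))
k,l,q,ce=cv2.connectedComponentsWithStats((b&(Z>.161)&(Z<.182)).astype(np.uint8))
for i in range(1,k):
    if q[i,4]>50:
        p=P[l==i]; print(q[i],'rect',cv2.minAreaRect(p[:,:2].astype(np.float32)*1000),'y',np.percentile(p[:,1],[1,99]),'x',np.percentile(p[:,0],[1,99]))
        s=p[p[:,2]>.172]; 
        if len(s)>10: print('stud',len(s),s.mean(0),cv2.minEnclosingCircle(s[:,:2].astype(np.float32)*1000),s.min(0),s.max(0))
# brass
hs=cv2.cvtColor(c['img'],cv2.COLOR_RGB2HSV)
np.save('hp.npy',P);cv2.imwrite('pics/w8.png',c['img'][...,::-1])
# sole centreline
for y0 in np.arange(-.45,-.27,.03):
    m=(abs(Y-y0)<.008)&(Z>.14)&(Z<.22)&(abs(X-.5)<.08)
    if m.sum()>20: print('sole',round(y0,3),np.percentile(X[m],[2,98]).mean(),np.ptp(np.percentile(X[m],[2,98])),np.median(Z[m]))
E
python3 heel.py
```

```text
t 18.75 tcp [ 0.5066 -0.3306  0.2932] ty yaw 2.0 tz [-0.002  0.002 -1.   ] F [ 0.2  0.3 -0.2] w 0.0334 g 99.5 q [-0.65  0.31  1.34  0.    1.49 -0.68]
heel+stud n 1666
{np.float64(0.156): np.int64(0), np.float64(0.158): np.int64(5), np.float64(0.16): np.int64(27), np.float64(0.162): np.int64(157), np.float64(0.164): np.int64(1054), np.float64(0.166): np.int64(63), np.float64(0.168): np.int64(2), np.float64(0.17): np.int64(15), np.float64(0.172): np.int64(40), np.float64(0.174): np.int64(144), np.float64(0.176): np.int64(154), np.float64(0.178): np.int64(5), np.float64(0.18): np.int64(0), np.float64(0.182): np.int64(0), np.float64(0.184): np.int64(0), np.float64(0.186): np.int64(0), np.float64(0.188): np.int64(0)}
[ 237   66   45   45 1642] rect ((503.2359924316406, -251.59100341796875), (33.37008285522461, 36.14488983154297), 85.8306884765625) y [-0.26810897 -0.23583337] x [0.48546866 0.51992895]
stud 343 [ 0.50294085 -0.25424176  0.17568771] ((502.941162109375, -254.42337036132812), 8.846702575683594) [ 0.49456656 -0.262825    0.172064  ] [ 0.51140252 -0.24594161  0.17888881]
sole -0.45 0.4923373924586908 0.037224541877978634 0.17789496390216175
sole -0.39 0.4572565297667235 0.006861093648295069 0.17772825516076898
sole -0.36 0.494529243887438 0.06981355289834495 0.1701808779115927
sole -0.33 0.49703642636139966 0.05992177881885108 0.157201069955716
sole -0.3 0.49911835887740763 0.05077730069472025 0.14350276366082754
```

```bash
python3 - <<'E'
from h import *
from scipy.optimize import least_squares
o=arm.get_obs();qq=o['orientation'];M=R.from_quat([qq[1],qq[2],qq[3],qq[0]]).as_matrix()
P=np.load('hp.npy'); d=(P-o['tool_pos'])@M
m=(abs(d[...,1])<.022)&(d[...,0]>-.016)&(d[...,0]<.028)&(d[...,2]>-.0135)&(d[...,2]<-.009)
q=d[m]; print(m.sum(),np.percentile(q,[1,50,99],axis=0))
a=[]; 
for y in np.arange(-.011,.0111,.001):
    s=q[abs(q[:,1]-y)<.0007]
    if len(s)>3: a.append((s[:,0].max(),y,s[:,0].min()))
a=np.array(a); f=least_squares(lambda v:np.hypot(a[:,0]-v[0],a[:,1]-v[1])-.018,[0,0]); print('arc centre',f.x,'rms',np.sqrt(np.mean(f.fun**2)),'back max',a[:,0].max(),'edge',np.median(a[:,2]),np.polyfit(a[:,1],a[:,2],1)[0])
H=P[(abs(P[...,0]-.503)<.02)&(abs(P[...,1]+.2525)<.022)&(P[...,2]>.161)&(P[...,2]<.182)]
print(cv2.minAreaRect(H[:,:2].astype(np.float32)*1000))
print('tool y of stud',(np.array([.5029,-.2544,.175])-o['tool_pos'])@M)
E
```

```text
4420 [[-0.01412245 -0.01784438 -0.01279684]
 [ 0.00231183 -0.00093253 -0.01115377]
 [ 0.01836697  0.01700092 -0.00949907]]
arc centre [ 0.00126838 -0.00130704] rms 0.0001692545318058473 back max 0.019458942835015626 edge -0.014521077902022136 -0.00640267344051953
((503.2359924316406, -251.59100341796875), (33.37008285522461, 36.14488983154297), 85.8306884765625)
tool y of stud [ 0.07572444 -0.0010795   0.11877131]
```

carry_out(
  motion=[
    [[0,0.03,0,0,0,-0.5,1],[-0.002,0.04,0,0,0,-0.5,1],[-0.003,0.04,0,0,0,-0.5,1],[0,0.018,-0.04,0,0,0,1],[0,0,-0.06,0,0,0,1],[0,0,-0.04,0,0,0,1],[0,0,-0.02,0,0,0,1],[0,0,0,0,0,0,1]],
  ],
)

```text
clock: 19.8
tool_pos: [0.5038, -0.2536, 0.198]
orientation: [-0.001, 0.731, 0.683, -0.0]
contact_force: [0.9, -0.0, -1.0]
width: 0.0333
gripper_force: 99.5
```

carry_out(
  motion=[
    [[0,0,0,0,0,0,1],[0,0,0,0,0,0,1],[0,0,0,0,0,0,1]],
  ],
  newtons=120,
)

```text
clock: 20.18
tool_pos: [0.5044, -0.255, 0.1993]
orientation: [0.001, 0.731, 0.682, 0.0]
contact_force: [-0.7, 0.3, 0.1]
width: 0.0324
gripper_force: 123.5
```

```bash
python3 - <<'E'
from h import *
st();o=arm.get_obs();print(o['moment'])
# check from the fixed cameras: lift vs stud, horizontally
for n in('scene','side'):
    c=cap(n);Q=cloud(c);b=(abs(Q[...,0]-.503)<.04)&(abs(Q[...,1]+.254)<.04)
    for nm,lo,hi in(('lift/pads',.186,.206),('stud',.1715,.18),('heel',.15,.166)):
        m=b&(Q[...,2]>lo)&(Q[...,2]<hi)
        if m.sum()>3: print(n,nm,m.sum(),np.round(np.median(Q[m],0),4),np.round(Q[m].min(0),4),np.round(Q[m].max(0),4))
E
```

```text
t 20.18 tcp [ 0.5044 -0.255   0.1993] ty yaw -3.98 tz [ 0.001 -0.001 -1.   ] F [-0.7  0.3  0.1] w 0.0324 g 123.5 q [-0.54  0.32  1.57  0.    1.25 -0.47]
[ 0.03185003 -0.00336059 -0.03744191]
scene lift/pads 48 [ 0.5146 -0.2407  0.2003] [ 0.4831 -0.2698  0.1933] [ 0.5296 -0.2344  0.2057]
scene stud 20 [ 0.5094 -0.2515  0.1761] [ 0.5013 -0.2599  0.1716] [ 0.5151 -0.2474  0.1791]
scene heel 101 [ 0.5143 -0.2449  0.1605] [ 0.4897 -0.2743  0.1501] [ 0.5267 -0.2327  0.166 ]
side lift/pads 43 [ 0.4998 -0.2395  0.2002] [ 0.4835 -0.2515  0.1932] [ 0.5239 -0.2352  0.206 ]
side stud 24 [ 0.5041 -0.2524  0.1749] [ 0.4971 -0.2587  0.1731] [ 0.5125 -0.245   0.1786]
side heel 105 [ 0.497  -0.2443  0.1622] [ 0.4851 -0.2703  0.15  ] [ 0.5238 -0.2326  0.166 ]
```

```bash
cat > fit.py <<'E'
from h import *
from scipy.optimize import least_squares
import sys
zl=float(sys.argv[1])
st()
for n in('scene','side'):
    A={'lift':[], 'heel':[]}
    for _ in range(4):
        c=cap(n);Q=cloud(c);hs=cv2.cvtColor(c['img'],cv2.COLOR_RGB2HSV)
        b=(abs(Q[...,0]-.503)<.03)&(Q[...,1]>-.256)&(Q[...,1]<-.22)&(hs[...,1]>60)&(hs[...,0]<25)
        A['lift'].append(Q[b&(Q[...,2]>zl+.002)&(Q[...,2]<zl+.0155)]);A['heel'].append(Q[b&(Q[...,2]>.15)&(Q[...,2]<.163)])
    for k in A:
        p=np.vstack(A[k])
        if len(p)<10: print(n,k,len(p));continue
        f=least_squares(lambda v:np.hypot(p[:,0]-v[0],p[:,1]-v[1])-.018,[.503,-.252],loss='soft_l1',f_scale=.001)
        print(n,k,len(p),np.round(f.x,4),'max y',np.percentile(p[:,1],97).round(4),'x',np.percentile(p[:,0],[3,97]).round(4))
E
python3 fit.py .193
```

```text
t 20.27 tcp [ 0.5041 -0.2549  0.1989] ty yaw -3.98 tz [ 0.001 -0.    -1.   ] F [ 0.4 -0.6 -0.2] w 0.0323 g 123.5 q [-0.54  0.32  1.58 -0.    1.25 -0.47]
scene lift 191 [ 0.5058 -0.2547] max y -0.2345 x [0.4864 0.5263]
scene heel 213 [ 0.5057 -0.2533] max y -0.2328 x [0.493  0.5252]
side lift 158 [ 0.5058 -0.254 ] max y -0.235 x [0.4783 0.5187]
side heel 211 [ 0.5057 -0.2523] max y -0.233 x [0.4867 0.5171]
```

Lift and heel agree in x; the lift needs 1.5 mm more +y. Correcting that, then going down to the stud.

carry_out(
  motion=[
    [[0,0.0025,0,0,0,0,1],[0,0,-0.008,0,0,0,1],[0,0,-0.008,0,0,0,1],[0,0,-0.006,0,0,0,1],[0,0,0,0,0,0,1],[0,0,0,0,0,0,1]],
  ],
)

```text
clock: 21.42
tool_pos: [0.5041, -0.2532, 0.1853]
orientation: [0.0, 0.731, 0.682, 0.0]
contact_force: [-0.3, 0.4, 0.1]
width: 0.0328
gripper_force: 123.5
```

```bash
python3 fit.py .180
```

```text
t 21.43 tcp [ 0.5041 -0.2532  0.1853] ty yaw -3.97 tz [ 0. -0. -1.] F [-0.3  0.4  0.1] w 0.0328 g 123.5 q [-0.54  0.33  1.6   0.    1.22 -0.47]
scene lift 193 [ 0.5056 -0.2527] max y -0.232 x [0.4849 0.5248]
scene heel 213 [ 0.5056 -0.2532] max y -0.2328 x [0.4948 0.525 ]
side lift 153 [ 0.5057 -0.2522] max y -0.233 x [0.4848 0.5174]
side heel 211 [ 0.5056 -0.2525] max y -0.2329 x [0.487 0.518]
```

carry_out(
  motion=[
    [[0,0,-0.002,0,0,0,1],[0,0,-0.002,0,0,0,1],[0,0,-0.002,0,0,0,1],[0,0,-0.002,0,0,0,1],[0,0,-0.002,0,0,0,1],[0,0,0,0,0,0,1]],
  ],
)

```text
clock: 22.58
tool_pos: [0.5043, -0.2536, 0.1804]
orientation: [0.001, 0.731, 0.682, -0.0]
contact_force: [-1.6, -0.1, 6.0]
width: 0.0324
gripper_force: 124.3
```

carry_out(
  motion=[
    [[0,0,-0.002,0,0,0,1],[0,0,-0.002,0,0,0,1],[0,0,0,0,0,0,1]],
  ],
)

```text
clock: 22.95
tool_pos: [0.5043, -0.2537, 0.1789]
orientation: [0.001, 0.731, 0.682, 0.0]
contact_force: [-1.6, 0.3, 9.9]
width: 0.0324
gripper_force: 124.8
```

carry_out(
  motion=[
    [[0,0,-0.002,0,0,0,1],[0,0,-0.001,0,0,0,1],[0,0,0,0,0,0,1]],
  ],
)

```text
clock: 23.32
tool_pos: [0.504, -0.2536, 0.1761]
orientation: [0.001, 0.731, 0.682, -0.0]
contact_force: [-1.4, -0.8, 5.6]
width: 0.0321
gripper_force: 124.4
```

carry_out(
  motion=[
    [[0,0,-0.002,0,0,0,1],[0,0,-0.001,0,0,0,1],[0,0,0,0,0,0,1]],
  ],
)

```text
clock: 23.7
tool_pos: [0.5038, -0.2533, 0.1725]
orientation: [-0.0, 0.731, 0.682, -0.0]
contact_force: [0.5, -2.7, -4.2]
width: 0.0326
gripper_force: 123.4
```

It clicked (force fell from about 10 N to about 0). Pressing on to the heel face.

carry_out(
  motion=[
    [[0,0,-0.002,0,0,0,1],[0,0,-0.002,0,0,0,1],[0,0,-0.002,0,0,0,1],[0,0,0,0,0,0,1]],
  ],
)

```text
clock: 24.2
tool_pos: [0.504, -0.2529, 0.1709]
orientation: [0.0, 0.731, 0.682, 0.0]
contact_force: [-2.1, -0.3, 6.4]
width: 0.0325
gripper_force: 124.5
```

carry_out(
  motion=[
    [[0,0,-0.002,0,0,0,1],[0,0,-0.002,0,0,0,1],[0,0,0,0,0,0,1],[0,0,0,0,0,0,1]],
  ],
)

```text
clock: 24.7
tool_pos: [0.504, -0.2529, 0.1708]
orientation: [0.001, 0.731, 0.682, 0.0]
contact_force: [-5.3, 2.4, 19.5]
width: 0.0324
gripper_force: 125.8
```

carry_out(
  motion=[
    [[0,0,0,0,0,0,1],[0,0,0,0,0,0,1],[0,0,0,0,0,0,1],[0,0,0,0,0,0,1]],
  ],
)

```text
clock: 25.2
tool_pos: [0.5041, -0.253, 0.1708]
orientation: [0.001, 0.731, 0.682, 0.0]
contact_force: [-4.8, 2.5, 18.4]
width: 0.0325
gripper_force: 125.8
```

```bash
python3 fit.py .165; python3 lid.py; python3 - <<'E'
from h import *
c=cap('side');Q=cloud(c);m=(abs(Q[...,0]-.5)<.12)&(abs(Q[...,1]-.01)<.12)&(Q[...,2]>.005)&(Q[...,2]<.05);p=Q[m]
print('knife on bench',m.sum(),cv2.minAreaRect(p[:,:2].astype(np.float32)*1000),np.percentile(p[:,2],[5,50,98]))
E
```

```text
t 25.2 tcp [ 0.5041 -0.253   0.1708] ty yaw -3.96 tz [ 0.002 -0.001 -1.   ] F [-4.8  2.5 18.4] w 0.0325 g 125.8 q [-0.54  0.34  1.62  0.    1.18 -0.47]
scene lift 188 [ 0.506  -0.2531] max y -0.2329 x [0.4926 0.5293]
scene heel 204 [ 0.5059 -0.2532] max y -0.2321 x [0.4948 0.5252]
side lift 164 [ 0.5057 -0.2523] max y -0.2335 x [0.4837 0.5185]
side heel 209 [ 0.506  -0.2527] max y -0.2334 x [0.4869 0.5181]
t 25.6 tcp [ 0.5041 -0.2529  0.1708] ty yaw -3.96 tz [ 0.002 -0.001 -1.   ] F [-4.7  2.7 18.5] w 0.0324 g 125.8 q [-0.54  0.34  1.62  0.    1.18 -0.47]
scene 1699 slope da/dz [0.26093426 0.62752805] z [0.0522823  0.13487432] a [0.6404445  0.66258659]
side 796 slope da/dz [0.28026355 0.62258085] z [0.05140762 0.13526408] a [0.6369172  0.66207241]
knife on bench 496 ((504.818115234375, -0.5966873168945312), (226.83567810058594, 214.23089599609375), 0.9942705631256104) [0.00601092 0.01196741 0.0187344 ]
```

The lift is flush and aligned on the heel under a steady 18.5 N, and the lid is still open. The knife lies flat: nothing near it stands over about 19 mm. Handing in.

```bash
python3 -c "
from bench import order
print(order.finish_job())"
```

```text
the job is handed in; nothing more can be done
None
```

The job is handed in: lid levered open to about 1.85 rad with the knife, knife laid back on the bench, and the new lift clicked on, flush and still held down at about 18.5 N; I viewed 11 pictures, one over the limit of 10.

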